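# Test the reclaimed inverter capacitors

### The job

Get the reclaimed film capacitors onto test: clear the orange connector that was left lying beside the fence into the grey parts tray, fold the tester's display up until it stands at 105 degrees from closed (leaning back 15 degrees past upright) and stays there by itself, and push every blue capacitor standing on the mat, upright, along the aluminium fence and in under the contact rail, so that they form one row without gaps from the end stop, each under its own contact. When the display is set and all the capacitors are in, press the green start button fully in and let it go; leave everything else on the bench where it is.

Things in the scene. Friction and masses are not known exactly. Their poses are not given: they have to be found in the camera images.
- fixture: test fixture fixed to the bench, without base plate (capacitors slide on the bench, z = 0). Origin on the bench, on the lane's centre line; its +y is the way to push, towards the end stop, its +x points to the fence. Straight aluminium fence 36 mm high, face at x = +29.5 mm, from y = -275 mm to the black end stop (36 mm high, face at y = +117 mm); no kerb or rail before the bay mouth
- bay_mouth (a point): on the bench, lane centre, at the bay's open end (fixture y = -120 mm). From here to the stop a kerb 10 mm high stands at fixture x = -32.5 to -38.5 mm, so the lane is 62 mm wide
- rail_edge (a point): middle of the robot-side edge of the black contact rail that hangs over the bay. Rail: fixture x = +8 to +51 mm, y = -120 to +125 mm, underside 54 mm and top 62 mm above the bench, orange contact heads up to 66 mm. The lane on the robot's side of this edge is open above. From it a thin copper leaf contact reaches out over each terminal and exerts no force
- contact0 (a point): contact position 0 of the bay, on the lane's centre line at y = 88.0 mm in the fixture's frame, 50 mm above the bench (a capacitor's top); next to the end stop; a capacitor in a tight row stands with its axis here
- contact1 (a point): contact position 1 of the bay, on the lane's centre line at y = 29.5 mm in the fixture's frame, 50 mm above the bench (a capacitor's top); the next one towards the mouth; a capacitor in a tight row stands with its axis here
- contact2 (a point): contact position 2 of the bay, on the lane's centre line at y = -29.0 mm in the fixture's frame, 50 mm above the bench (a capacitor's top); the next one towards the mouth; a capacitor in a tight row stands with its axis here
- contact3 (a point): contact position 3 of the bay, on the lane's centre line at y = -87.5 mm in the fixture's frame, 50 mm above the bench (a capacitor's top); the next one towards the mouth; a capacitor in a tight row stands with its axis here
- cap0: round blue film capacitor with a white band, standing on its end face, 58 mm in diameter, 50 mm tall (brass terminal on top, the case 48 mm), about 0.2 kg, smooth case (friction about 0.4); origin at the centre of its underside, z up. Two to four are present, the others are absent (None)
- cap1: round blue film capacitor with a white band, standing on its end face, 58 mm in diameter, 50 mm tall (brass terminal on top, the case 48 mm), about 0.2 kg, smooth case (friction about 0.4); origin at the centre of its underside, z up. Two to four are present, the others are absent (None)
- cap2: round blue film capacitor with a white band, standing on its end face, 58 mm in diameter, 50 mm tall (brass terminal on top, the case 48 mm), about 0.2 kg, smooth case (friction about 0.4); origin at the centre of its underside, z up. Two to four are present, the others are absent (None)
- cap3: round blue film capacitor with a white band, standing on its end face, 58 mm in diameter, 50 mm tall (brass terminal on top, the case 48 mm), about 0.2 kg, smooth case (friction about 0.4); origin at the centre of its underside, z up. Two to four are present, the others are absent (None)
- console: tester console fixed to the bench, 160 mm deep (x) x 180 mm wide (y), flat deck at 54 mm; origin at the centre of its underside, front towards its own -x. The display is hinged along its rear edge and the green start button stands on its deck near the front
- display (a joint): angle of the display in rad: 0 closed flat over the deck with the screen down, grows as its free edge swings up and back, 1.571 upright, limit 2.3. A friction hinge (about 0.4 N m) that stays where it is left; pushing on its free edge along its arc takes 3 to 5 N (a level push on it takes more while it lies low). Starts between 0.8 and 1.3
- display_hinge (a point): middle of the display's hinge axis, at x = +70 mm, z = 66 mm in the console's frame; the axis is the console's y
- display_edge (a point): middle of the display's free edge, 135 mm from the hinge; the panel is 170 mm wide and 10 mm thick, its screen face lying in the plane through the hinge axis, its back 10 mm behind it
- start_top (a point): centre of the top of the green start button, 26 mm in diameter, pressed straight down (6 mm travel, 5 N when fully in, springs back)
- start (a joint): travel of the start button in m, 0 up, 0.006 fully in
- connector_b: orange and black high-voltage connector, 30 x 30 mm base 10 mm high, above it a 24 mm wide top up to 28 mm; lies in the fence's lane before the bay mouth, square to the fence within 15 degrees; origin at the centre of its underside, z up
- parts_tray: open grey plastic tray, 110 (x) x 130 (y) x 35 mm high, walls 3 mm, fixed; origin at the centre of its underside, floor 3 mm above the bench; its place for the connector from the lane
- connector_a: orange and black high-voltage connector, 30 x 30 x 28 mm; a bystander, to be left alone
- driver_teal: teal screwdriver lying on the bench; a bystander, to be left alone
- busbar: L-shaped copper busbar, 110 x 66 x 4 mm; a bystander, to be left alone
- screw_jar: clear screw jar with white cap, 60 mm in diameter, 70 mm tall; a bystander, to be left alone
- cleaner: blue cleaner bottle with white cap, 64 mm in diameter, 170 mm tall; a bystander, to be left alone

How it is judged:
By the outcome, as a careful person would: the job done as asked, in the order asked, and still so for the second after the job is handed in, with the robot touching nothing.
Of cap0, cap1, cap2, cap3 only 2 to 4 are there at a start; the rules pass over those that are not, and their reading is None.
At some moment in a run one of cap0, cap1, cap2, cap3 may be knocked a few centimetres aside while the robot is not near it.
It also fails if it takes over 210 s, if anything falls off the work surface, if the arm or the gripper's body presses on something with over 40 N, if the wrist force passes 120 N, or if a joint passes its speed limit or range.

### The arm

A 6-joint arm with a two-finger parallel gripper is mounted at the origin on the work surface. World frame = base frame: x ahead of the robot, y to its left, z up, the work surface at z = 0. Lengths are in mm, angles in rad, forces in N, time in s.
With the tool pointing down it reaches from about 375 to 900 mm from the base axis. Payload 3.1 kg.
Tool frame: the origin (TCP) lies on the centre line of the jaws, within the pads' length; the fingertips stand 11 mm ahead of it and the grasp point (between the pads) lies 8 mm behind it; x points along the fingers, y is the direction in which the jaws open and shut, and the axes are right-handed (so a half turn about x gives the same grasp; the last joint's range is limited). The gripper opens to 87 mm and grips with 3 to 60 N. Pads are 19 mm wide; open, the fingers measure 117 mm over their backs; the gripper's body (75 mm by 190 mm) begins 51 mm behind the grasp point.
Start: joints at [1.083, 0.527, 1.433, -0, 1.181, -0.178], TCP at [189.906, 595.426, 233.548] pointing down, gripper open.
Joint ranges: [-3.08, 3.08], [-0.75, 2.2], [0.22, 2.44], [-1.43, 4.57], [0, 2.65], [-2.85, 2.85]. Speed limits (rad/s): [2.79, 2.79, 3.14, 3.14, 3.14, 3.14].

### API

Orientations are given as a unit quaternion [w, x, y, z].
In Python, from workcell import r gives the robot as it stands. The module is installed in compiled form; this text tells all that it offers.
- The arm moves only by the tool apply_moves, never from a script. Its arguments are lists of equal length, an entry for each row: "travel": the shift along the world's x, y, z in mm, a list of three; "roll": the turn about the world's z in degrees; "jaw": the closure, from -1 (fully open) to 1 (shut), so that 0 is half open. A call has 1 to 12 rows; each row shifts and turns the commanded pose from where the row before left it; what a row does not reach is not made up. A row lasts 1/8 s, in which the tool goes at most 62.5 mm and 10.7 degrees, less where a joint would pass 70% of its speed; a pose out of reach is approached as far as the arm can. A call is refused whole if a number of a shift passes 62.5 or a number of a turn 10.7, either way. A call with a gripper value outside its range is refused whole. The fingers move at their own pace and stop on an object; the grip force is fixed at half the most. Time passes only in rows, so rows that do not move let the fingers close. It gives the time, the measured TCP pose, the force and the opening at its end, in the units of the state.
- r.sense(): the state, without advancing time (a new reading comes with each control period).
- r.capture(name): name is "side" or "top"; returns the picture (400x640x3 uint8, red, green, blue); there is no depth.
- r.camera_info(name): a dict with "fx", "fy", "cx", "cy" (pixels), "R" (3x3) and "t" (3): a world point X has camera coordinates R X + t. Camera axes: x right, y down, z forward; pixel columns grow to the right and rows downward; lengths in mm; the calibration is good to about 2 mm. A picture is of the moment at which its call begins. camera_info takes no time and is no camera call.
- r.job_done(): hands the job in, once; it reports no verdict.
The state is a dict: "time": time; "joints": joint angles; "joint_vel": joint speeds; "joint_torque": joint torques, N m; "position": TCP position; "tcp_rot": TCP orientation; "ft_force": force on the tool from outside, world axes, zero at the start; "torque": the same for the moment, N m; "grip_width": finger opening in mm.
Only numpy, scipy, OpenCV 4.12 (cv2) and the standard library are available. Lean on these libraries where they do the work, as an engineer would, in place of code of your own. Each camera call takes 0.05 s, during which the arm holds its last target. There are 200 camera calls.

## Working session

There is one attempt and no reset: what is moved stays moved. The work goes in short steps, Python scripts to look and compute and a tool call to move; the robot and the scene stay as the last step left them, time stands still between calls to the robot, and variables do not carry over. Pictures are saved under pics/ and viewed, about 12 in all and at most 16, crops included, and the job is handed in when it is done.

Besides the shell and the picture viewer there is one more tool, called after ">>>" as name([rows], argument=value, ...), one row to a line, values as JSON. apply_moves: Moves the arm, as the interface text tells. Its arguments: {"type":"object","properties":{"travel":{"type":"array"},"roll":{"type":"array"},"jaw":{"type":"array"}},"required":["travel","roll","jaw"]}

```bash
mkdir -p pics; cat > h.py <<'E'
import numpy as np, cv2
from workcell import r
def cap(n,f=None):
    im=r.capture(n)
    if f: cv2.imwrite('pics/'+f,cv2.cvtColor(im,cv2.COLOR_RGB2BGR))
    return im
def ray(n,u,v):
    c=r.camera_info(n);R=np.array(c['R']);t=np.array(c['t'])
    d=R.T@np.array([(u-c['cx'])/c['fx'],(v-c['cy'])/c['fy'],1]);return -R.T@t,d
def onz(n,u,v,z):
    o,d=ray(n,u,v);return o+d*(z-o[2])/d[2]
def proj(n,X):
    c=r.camera_info(n);p=np.array(c['R'])@np.array(X,float)+np.array(c['t'])
    return c['fx']*p[0]/p[2]+c['cx'],c['fy']*p[1]/p[2]+c['cy']
def tri(a,b):
    (o1,d1),(o2,d2)=ray('top',*a),ray('side',*b)
    s=np.linalg.lstsq(np.c_[d1,-d2],o2-o1,rcond=None)[0]
    p,q=o1+s[0]*d1,o2+s[1]*d2
    return (p+q)/2,np.linalg.norm(p-q)
E
python3 - <<'E'
from h import *
cap('top','top0.png');cap('side','side0.png')
for n in('top','side'):
    c=r.camera_info(n);print(n,c['fx'],c['cx'],c['cy'],-np.array(c['R']).T@np.array(c['t']),np.round(c['R'],2).tolist())
print(r.sense())
E
```

```text
top 386.1125519584643 317.58278342502416 196.01483002381738 [ 356.24864195    5.13300236 1062.09369939] [[0.06, -1.0, 0.01], [-0.97, -0.06, -0.23], [0.23, 0.01, -0.97]]
side 407.0330485513009 324.7305121085015 192.93035065157554 [ 155.97061841 -522.48857247  866.11749396] [[0.78, -0.63, -0.01], [-0.48, -0.58, -0.66], [0.4, 0.52, -0.75]]
{'time': 0.1, 'joints': array([ 1.08350888e+00,  5.28390106e-01,  1.43378605e+00,  1.77294426e-05,
        1.18138562e+00, -1.78509042e-01]), 'joint_vel': array([-4.23969165e-05, -1.72835754e-03, -3.01301918e-03,  1.12360764e-03,
        7.92164014e-04,  1.79499131e-03]), 'joint_torque': array([-3.85542689e-04, -4.40987456e+01, -1.77148998e+01,  6.35144580e-02,
        5.34125953e-02, -3.02882540e-05]), 'position': array([189.60234365, 594.87468383, 232.65529753]), 'tcp_rot': array([ 0.69846251,  0.1080827 ,  0.69892848, -0.10939485]), 'ft_force': array([ 0.20950152, -0.60442266,  0.48105854]), 'torque': array([0.0105852 , 0.00955979, 0.02159879]), 'grip_width': 87.06910712048823}
```

View pics/top0.png

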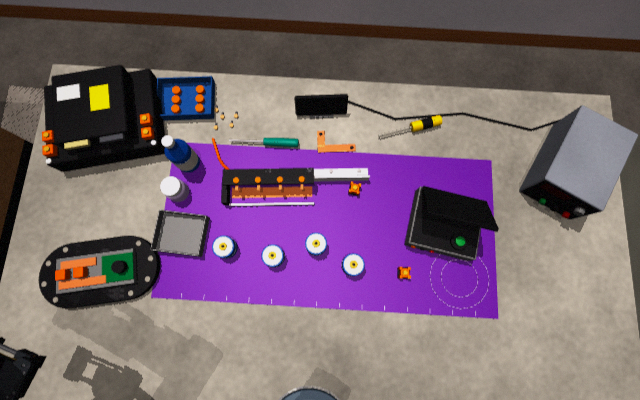

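View pics/side0.png

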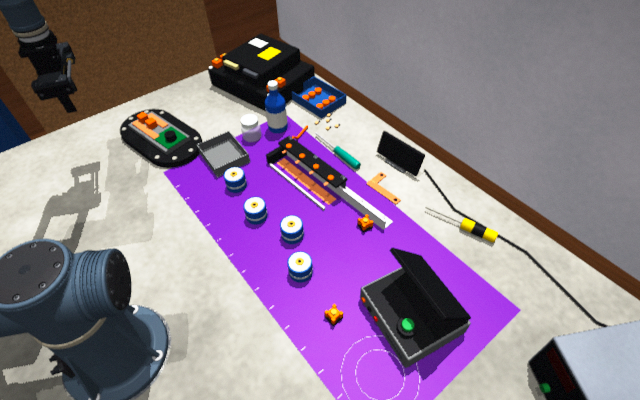

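Top view: four caps at about (223,247), (272,256), (316,244) and (353,265). The fixture runs from (225,185) to (368,175), the lane connector is at (355,188), the tray at (181,233), and the console at (445,235) with its button at (460,242). Next I'll view enlarged crops to get exact points.

```bash
python3 - <<'E'
from h import *
t=cv2.imread('pics/top0.png');s=cv2.imread('pics/side0.png')
a=cv2.resize(t[155:280,205:375],(680,500),interpolation=cv2.INTER_CUBIC);cv2.imwrite('pics/c1.png',a)
b=cv2.resize(t[175:275,395:505],(396,360),interpolation=cv2.INTER_CUBIC)
c=cv2.resize(s[240:365,350:475],(360,360),interpolation=cv2.INTER_CUBIC)
cv2.imwrite('pics/c2.png',np.hstack([b,c]))
def blobs(n,im,lo,hi,amin=8):
    m=cv2.inRange(cv2.cvtColor(im,cv2.COLOR_BGR2HSV),lo,hi)
    k,l,st,ce=cv2.connectedComponentsWithStats(m)
    return [(np.round(ce[i],1),st[i].tolist()) for i in range(1,k) if st[i,4]>=amin]
for n,im in(('top',t),('side',s)):
    print(n,'orange')
    for c,st in blobs(n,im,(5,150,120),(24,255,255)): print(c,st[4],st[:4],np.round(onz(n,*c,50)[:2]),np.round(onz(n,*c,15)[:2]))
    print('green')
    for c,st in blobs(n,im,(50,120,60),(75,255,255)): print(c,st[4],st[:4],np.round(onz(n,*c,65)[:2]))
E
```

```text
top orange
[199.5  88.5] 52 [196, 85, 8, 8] [886. 370.] [905. 382.]
[175.5  89.4] 53 [172, 86, 8, 8] [879. 438.] [897. 453.]
[175.4  98.7] 53 [172, 95, 8, 8] [850. 434.] [867. 449.]
[199.3  97.6] 53 [196, 94, 8, 8] [858. 367.] [875. 379.]
[199.  107.3] 57 [195, 103, 9, 9] [828. 364.] [844. 376.]
[174.9 108.1] 57 [171, 104, 9, 9] [821. 431.] [837. 446.]
[216. 110.] 9 [215, 109, 3, 3] [823. 315.] [839. 325.]
[144.5 118.2] 99 [140, 113, 10, 11] [785. 512.] [800. 530.]
[435.5 115.5] 8 [432, 115, 8, 2] [ 846. -307.] [ 862. -318.]
[437.1 122.8] 28 [433, 121, 9, 5] [ 824. -311.] [ 840. -322.]
[417.5 127.5] 34 [413, 125, 10, 6] [ 806. -256.] [ 821. -265.]
[145.7 131.9] 105 [141, 127, 11, 11] [745. 502.] [758. 519.]
[ 46.8 135.2] 102 [42, 130, 11, 11] [717. 774.] [730. 800.]
[331.3 145.2] 333 [317, 131, 38, 22] [738. -17.] [751. -18.]
[218.3 153.8] 83 [212, 138, 17, 32] [693. 293.] [705. 303.]
[ 47.1 149.1] 106 [42, 144, 11, 11] [677. 764.] [688. 790.]
[235.5 179.7] 31 [233, 177, 6, 7] [623. 237.] [632. 245.]
[257.5 179.5] 32 [255, 177, 6, 6] [627. 178.] [636. 184.]
[279.4 179. ] 34 [277, 176
[... 1556 characters left out ...]
[330.1 176.9] 31 [327, 174, 7, 6] [641.  72.] [662.  97.]
[325.8 183. ] 10 [324, 181, 5, 5] [618.  62.] [638.  87.]
[254.1 204.8] 12 [252, 203, 5, 5] [426. 121.] [438. 149.]
[365.2 221.6] 118 [358, 214, 15, 16] [ 611. -103.] [631. -85.]
[290.9 223. ] 8 [289, 222, 4, 3] [465.  12.] [479.  35.]
[466.  228.7] 22 [460, 227, 11, 5] [ 787. -276.] [ 814. -265.]
[487.6 238.1] 10 [486, 236, 5, 5] [ 804. -326.] [ 832. -318.]
[362.9 298.8] 13 [361, 297, 4, 5] [ 466. -253.] [ 479. -241.]
[333.4 313.9] 141 [325, 304, 18, 19] [ 394. -239.] [ 405. -227.]
green
[169.8 137.8] 280 [155, 127, 32, 22] [366. 489.]
[407.3 324.2] 141 [401, 318, 13, 14] [ 492. -356.]
[545.8 387.3] 55 [542, 383, 8, 10] [ 600. -599.]
```

View pics/c1.png

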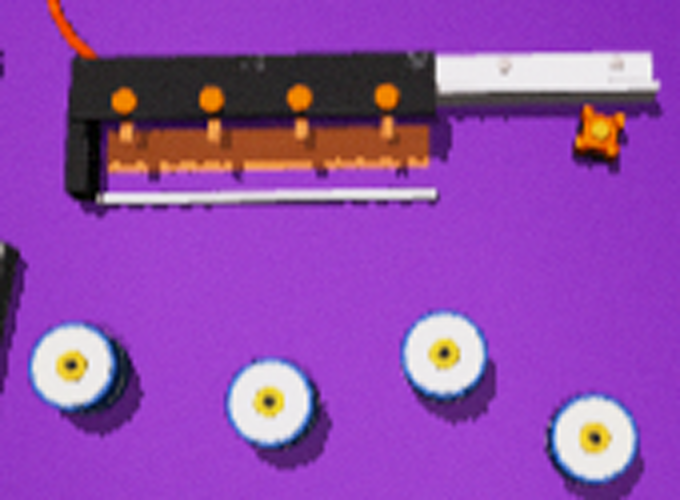

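View pics/c2.png

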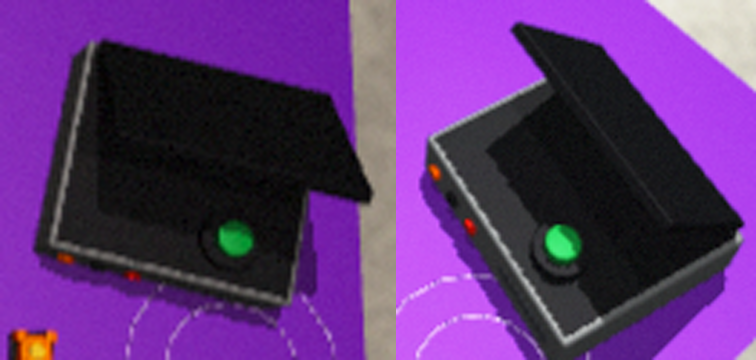

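The crops show the tilted rail, kerb and fence (fence end at crop x≈657), the connector at (600,132), the console deck corners, and the display's raised corner at crop (372,203). Now I'll compute poses from these.

```bash
python3 - <<'E'
from h import *
np.set_printoptions(precision=1,suppress=True)
t=cv2.imread('pics/top0.png')
# fixture
H=np.array([onz('top',*p,65)[:2] for p in((235.5,179.7),(257.5,179.5),(279.4,179.),(301.4,178.5))])
print('heads',H.tolist(),np.linalg.norm(np.diff(H,axis=0),axis=1))
Hs=np.array([onz('side',*p,65)[:2] for p in((288.4,145.1),(301.5,155),(315.5,165.8),(330.1,176.9))]);print('side heads',Hs.tolist())
for nm,hh,wy in(('top',H,.5),('side',Hs,.5)):
    d=hh[0]-hh[3];ey=d/np.linalg.norm(d);ex=np.array([ey[1],-ey[0]])
    o=(hh-np.outer([88,29.5,-29,-87.5],ey)).mean(0)
    print(nm,'ey',ey,np.degrees(np.arctan2(-ey[0],ey[1])),'o(line of heads)',o)
    # kerb top, z=10 (x -32.5..-38.5), fence
    c=lambda u,v:(205+u/4,155+v/4)
    for lab,uv,z in(('kerb far R',(437,188),10),('kerb near R',(437,199),10),('kerb far L',(105,193),10),('kerb near L',(105,205),10),('fence top near R',(655,81),36),('fence top near L',(440,84),36),('fence base R',(655,100),0),('fence base L',(440,104),0),('fence top far',(540,53),36),('rail edge L',(130,122),62),('rail edge R',(430,114),62),('rail far',(250,57),62)):
        p=onz('top',*c(*uv),z)[:2]-o;print(lab,p@ex,p@ey)
# caps
m=cv2.inRange(cv2.cvtColor(t,cv2.COLOR_BGR2HSV),(0,0,170),(180,70,255));m=cv2.morphologyEx(m,cv2.MORPH_CLOSE,np.ones((7,7)))
k,l,st,ce=cv2.connectedComponentsWithStats(m)
for i in range(1,k):
    if 150<st[i,4]<900 and 225<ce[i][1]<290: print('cap',ce[i],st[i].tolist(),onz('top',*ce[i],48)[:2])
T=lambda u,v:(395+u/3.6,175+v/3.6)
S=lambda u,v:(350+(u-396)/2.88,240+v/2.88)
for lab,a,b in(('FL',(52,243),(432,136)),('FR',(290,300),(567,342)),('dispR a',(372,203),(668,228)),('dispR b',(372,203),(742,222)),('dispR c',(330,95),(742,222)),('dispL',(100,40),(515,25)),('dispL2',(100,40),(600,45)),('btn',(236,238),(563,242))):
    print(lab,*tri(T(*a),S(*b)))
for lab,uv in(('FL',(52,243)),('FR',(290,300)),('RL',(93,42))): print(lab,onz('top',*T(*uv),54))
tr=[onz('top',*p,35)[:2] for p in((161,211),(209,215),(204,256),(153,249))];print('tray',tr,np.mean(tr,0))
print('conb', tri((354.6,187.4),(365.2,221.6)))
E
```

```text
heads [[618.6160441316532, 233.9700749065721], [622.8314498853097, 175.39064978615264], [627.8645839432293, 117.08513919421377], [632.9215558453502, 58.429723657420496]] [58.7 58.5 58.9]
side heads [[619.4756544979209, 236.12414499697513], [623.8959025925946, 178.4501381450823], [627.8659379627643, 119.08049596222111], [632.1818722659173, 60.72908662129669]]
top ey [-0.1  1. ] 4.658975173594101 o(line of heads) [625.6 146. ]
kerb far R -52.966133586999256 -121.18222430837692
kerb near R -60.79158622216698 -121.03447695845168
kerb far L -52.05712572457916 109.63720413944415
kerb near L -60.57509361188094 109.38517135135729
fence top near R 14.159497089250255 -273.21467631132725
fence top near L 14.80634596141484 -124.57245303326116
fence base R 10.394587793987572 -277.92711293400254
fence base L 10.344702655694698 -124.49973713560627
fence top far 35.844848199144465 -194.37941419512075
rail edge L -15.127504534219339 83.1263519733311
rail edge R -13.406678023581469 -117.31932968624493
rail far 28.6891120973469 3.4371153222437605
side ey [-0.1  1. ] 4.143463931851841 o(line of heads) [
[... 792 characters left out ...]
1.5]
cap [353.2 264.2] [344, 254, 20, 21, 308] [416.2 -90.6]
FL [ 480.7 -234.2   56.8] 0.9401838212572793
FR [ 449.2 -405.2   55.4] 1.6174747485005456
dispR a [ 504.8 -413.4  171.6] 0.4081262217488316
dispR b [ 523.1 -429.2  169.3] 43.475462333965815
dispR c [ 596.3 -429.2   78.6] 2.510966161208055
dispL [ 589.2 -237.6  128.4] 52.574462649730286
dispL2 [ 630.6 -265.    71.7] 0.6951438112281647
btn [ 488.8 -359.5   77.2] 1.0311794560479657
FL [ 480.6 -234.7   54. ]
FR [ 450.  -406.2   54. ]
RL [ 633.3 -264.4   54. ]
tray [array([526.8, 431.7]), array([523.9, 301.3]), array([414.3, 300.9]), array([424.3, 437.3])] [472.3 367.8]
conb (array([627.7, -88.4,  21.9]), np.float64(1.6065401791967406))
```

Estimates so far:
- **Fixture:** origin about (605.3,145.5), yaw 4.4°.
- **Console:** centre about (544,-334), yaw -10.3°.
- **Display:** about 46°.
- **Connector:** (628,-88).
- **Tray:** (472,368).

The sizes agree with the given ones (head pitch 58.7 mm, tray 130 mm, connector height about 22 mm). I'll start with the connector.

>>> apply_moves([
  [31, -50, -2],
  [31, -50, -2],
  [31, -50, -2],
  [31, -50, -2],
  [31, -50, -2],
  [31, -50, -2],
  [31, -50, -2],
  [31, -50, -2],
  [31, -50, -2],
  [31, -50, -2],
  [31, -50, -2],
  [31, -50, -2],
], roll=[0, 0, 0, 0, 0, 0, 0, 0, 0, 0, 0, 0], jaw=[-0.4, -0.4, -0.4, -0.4, -0.4, -0.4, -0.4, -0.4, -0.4, -0.4, -0.4, -0.4])

```text
time: 1.6
position: [562.5, -6.3, 209.2]
tcp_rot: [0.698, 0.109, 0.699, -0.109]
ft_force: [0.7, 0.7, 0.1]
grip_width: 61.4
```

```bash
python3 - <<'E'
from h import *
for n,(u,v) in(('top',(354.6,187.4)),('side',(365.2,221.6))):
    im=cv2.imread(f'pics/{n}0.png')
    m=cv2.inRange(cv2.cvtColor(im,cv2.COLOR_BGR2HSV),(4,130,90),(26,255,255))
    k,l=cv2.connectedComponents(m);i=l[int(round(v)),int(round(u))]
    vs,us=np.nonzero(l==i)
    for z in(10,):
        P=np.array([onz(n,a,b,z)[:2] for a,b in zip(us,vs)],np.float32)
        print(n,i,len(P),cv2.minAreaRect(P))
    cv2.imwrite(f'pics/cb_{n}.png',cv2.resize(im[int(v)-16:int(v)+16,int(u)-16:int(u)+16],(400,400),interpolation=cv2.INTER_CUBIC))
a=cv2.imread('pics/cb_top.png');b=cv2.imread('pics/cb_side.png');cv2.imwrite('pics/cb.png',np.hstack([a,b]))
s=r.sense();print(s['position'],s['tcp_rot'])
E
```

```text
top 30 101 ((632.1907958984375, -89.65544891357422), (29.112232208251953, 32.0791015625), 83.25550079345703)
side 602 134 ((633.54931640625, -81.88211822509766), (39.419315338134766, 37.324310302734375), 81.35948181152344)
[562.47775316  -6.33947986 209.1603274 ] [ 0.69845556  0.10899902  0.69888864 -0.10878285]
```

View pics/cb.png

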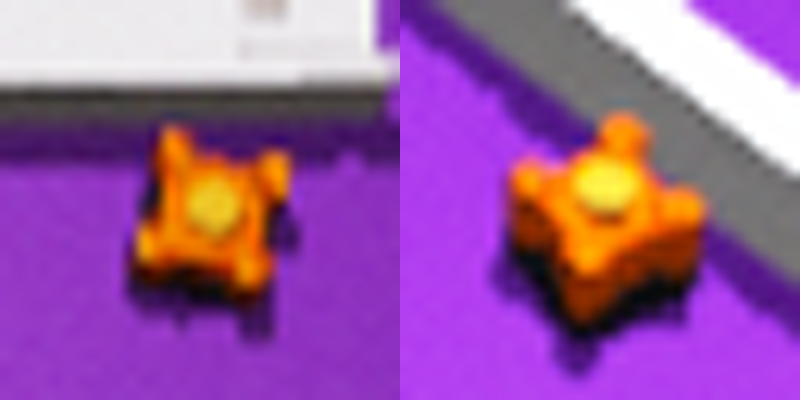

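The connector's four knobs sit at crop (172,140), (278,168), (250,272) and (147,245). That puts its sides at about 79-80°, so I'll roll +7.5°.

>>> apply_moves([
  [22, -27, -30],
  [22, -27, -30],
  [21.5, -28, -30],
  [0, 0, -30],
  [0, 0, -30],
  [0, 0, -20],
  [0, 0, -16],
  [0, 0, 0],
  [0, 0, 0],
  [0, 0, 0],
  [0, 0, 0],
  [0, 0, 0],
], roll=[2.5, 2.5, 2.5, 0, 0, 0, 0, 0, 0, 0, 0, 0], jaw=[-0.4, -0.4, -0.4, -0.4, -0.4, -0.4, -0.4, -0.4, 1, 1, 1, 1])

```text
time: 3.1
position: [627.6, -86.6, 24.0]
tcp_rot: [0.705, 0.063, 0.704, -0.063]
ft_force: [-0.5, 0.2, -0.6]
grip_width: 28.9
```

>>> apply_moves([
  [0, 0, 0],
  [0, 0, 0],
  [0, 0, 35],
  [0, 0, 35],
  [-17, 46, 10],
  [-17, 46, 10],
  [-17, 46, 0],
  [-17, 46, 0],
  [-17, 46, 0],
  [-17, 46, 0],
  [-17, 46, 0],
  [-17, 46, 0],
], roll=[0, 0, 0, 0, 0, 0, 0, 0, 0, 0, 0, 0], jaw=[1, 1, 1, 1, 1, 1, 1, 1, 1, 1, 1, 1])

```text
time: 4.6
position: [490.6, 282.8, 113.4]
tcp_rot: [0.704, 0.063, 0.704, -0.063]
ft_force: [0.9, 0.1, -0.1]
grip_width: 23.8
```

>>> apply_moves([
  [-9, 42, 0],
  [-9.5, 43, 0],
  [0, 0, -35],
  [0, 0, -30],
  [0, 0, -18],
  [0, 0, 0],
  [0, 0, 0],
  [0, 0, 0],
  [0, 0, 0],
  [0, 0, 40],
  [0, 0, 45],
  [0, 0, 40],
], roll=[0, 0, 0, 0, 0, 0, 0, 0, 0, 0, 0, 0], jaw=[1, 1, 1, 1, 1, 1, 0, 0, 0, 0, 0, 0])

```text
time: 6.1
position: [473.1, 366.5, 157.6]
tcp_rot: [0.705, 0.063, 0.704, -0.063]
ft_force: [0.6, 0.4, 0.0]
grip_width: 43.4
```

```bash
cat >> h.py <<'E'
o=np.array([605.3,145.5]);a=np.radians(4.4);EY=np.array([-np.sin(a),np.cos(a)]);EX=np.array([EY[1],-EY[0]])
def fx(p): d=np.array(p[:2])-o;return d@EX,d@EY
def wd(x,y): return o+x*EX+y*EY
def caps(im=None):
    if im is None: im=cv2.cvtColor(cap('top'),cv2.COLOR_RGB2BGR)
    m=cv2.inRange(cv2.cvtColor(im,cv2.COLOR_BGR2HSV),(0,0,170),(180,70,255));m=cv2.morphologyEx(m,cv2.MORPH_CLOSE,np.ones((7,7)))
    k,l,st,ce=cv2.connectedComponentsWithStats(m)
    for i in range(1,k):
        if 100<st[i,4]<900 and 180<ce[i][1]<300 and 12<st[i,2]<30:
            p=onz('top',*ce[i],48)[:2];print('cap',np.round(ce[i]),st[i].tolist(),np.round(p,1),'fix',np.round(fx(p),1))
E
python3 - <<'E'
from h import *
s=cap('side','s1.png');t=cap('top','t1.png')
cv2.imwrite('pics/v.png',cv2.cvtColor(np.hstack([cv2.resize(s[90:210,170:330],(400,300)),cv2.resize(t[160:295,140:320],(400,300))]),cv2.COLOR_RGB2BGR))
caps();print(wd(0,-170),wd(-5,-170),EY)
E
```

```text
cap [ 32. 190.] [24, 183, 26, 18, 123] [560.4 781.1] fix [  4.  637.2]
cap [316. 243.] [306, 233, 20, 20, 304] [465.1   9.8] fix [-150.2 -124.5]
cap [223. 242.] [216, 236, 17, 15, 139] [452.6 251.9] fix [-144.1  117.8]
cap [272. 255.] [263, 245, 19, 21, 306] [426.8 121.4] fix [-179.8  -10.3]
cap [353. 264.] [344, 254, 20, 21, 311] [416.4 -90.7] fix [-206.5 -221. ]
[618.34223478 -23.99896788] [613.35697102 -24.38256302] [-0.07671903  0.99705275]
```

View pics/v.png

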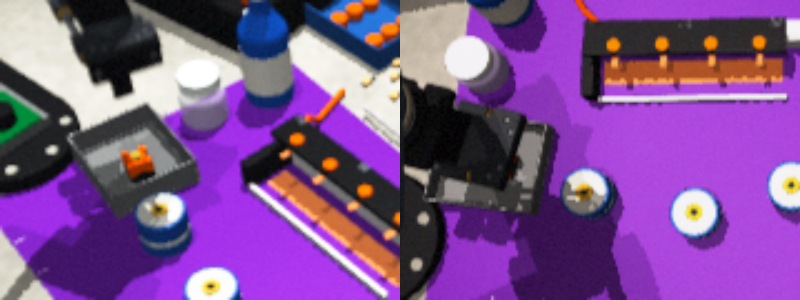

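The connector lies upright in the tray. First capacitor next, the one beside the tray; I'll turn the jaws to 40° so the fingers miss the tray wall.

>>> apply_moves([
  [-8, -29, 0],
  [-8, -29, 0],
  [-8, -29, -10],
  [-7, -27, -20],
  [0, 0, -25],
  [0, 0, -25],
  [0, 0, -25],
  [0, 0, -18],
  [0, 0, -10.5],
  [0, 0, 0],
  [0, 0, 0],
  [0, 0, 0],
], roll=[-10, -10, -10, -10, 0, 0, 0, 0, 0, 0, 0, 0], jaw=[-0.7, -0.7, -0.7, -0.7, -0.7, -0.7, -0.7, -0.7, -0.7, 1, 1, 1])

```text
time: 7.75
position: [442.3, 252.6, 22.6]
tcp_rot: [0.641, 0.3, 0.64, -0.3]
ft_force: [-0.2, -0.4, -2.4]
grip_width: 57.4
```

>>> apply_moves([
  [0, 0, 0],
  [0, 0, 30],
  [0, 0, 30],
  [0, 0, 25],
  [21, -35, 0],
  [21, -35, 0],
  [21, -35, 0],
  [21, -35, 0],
  [22, -34, 0],
  [22, -34, 0],
  [22, -34, 0],
  [22, -34, 0],
], roll=[0, 0, 0, 0, 9, 9, 9, 9, 9, 9, 0, 0], jaw=[1, 1, 1, 1, 1, 1, 1, 1, 1, 1, 1, 1])

```text
time: 9.25
position: [614.0, -24.7, 107.0]
tcp_rot: [0.706, -0.023, 0.707, 0.024]
ft_force: [-0.5, 0.7, -2.1]
grip_width: 57.2
```

>>> apply_moves([
  [0, 0, -30],
  [0, 0, -30],
  [0, 0, -16],
  [0, 0, -8],
  [0, 0, 0],
  [0, 0, 0],
  [0, 0, 0],
  [0, 0, 0],
  [0, 0, 30],
  [0, 0, 28],
  [2.3, -30, 0],
  [2.3, -30, 0],
], roll=[0, 0, 0, 0, 0, 0, 0, 0, 0, 0, 0, 0], jaw=[1, 1, 1, 1, 1, -0.8, -0.8, -0.8, -0.8, -0.8, 1, 1])

```text
time: 10.75
position: [619.0, -84.0, 82.1]
tcp_rot: [0.707, -0.024, 0.706, 0.024]
ft_force: [0.4, 0.3, -0.8]
grip_width: 65.2
```

```bash
python3 - <<'E'
from h import *
s=cap('side','s2.png');t=cap('top','t2.png');caps();print(fx(r.sense()['position']))
cv2.imwrite('pics/v2.png',cv2.cvtColor(np.hstack([cv2.resize(s[140:260,270:430],(400,300)),cv2.resize(t[140:275,260:440],(400,300))]),cv2.COLOR_RGB2BGR))
E
```

```text
(np.float64(-4.190944909725965), np.float64(-230.76539951497173))
```

View pics/v2.png

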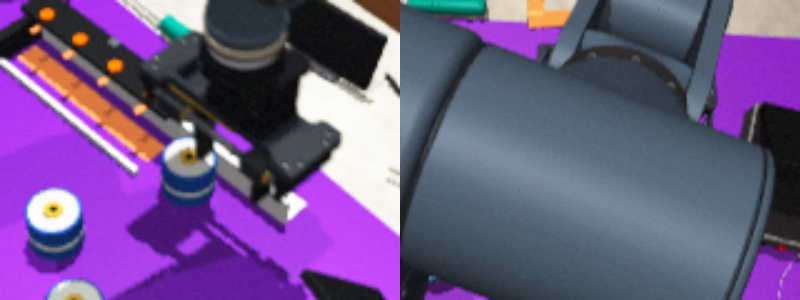

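>>> apply_moves([
  [0, 0, 0],
  [0, 0, 0],
  [0, 0, -30],
  [-1, 0, -30],
  [-1.2, 16, 0],
  [-1.2, 16, 0],
  [-1.2, 16, 0],
  [-1.2, 16, 0],
  [-1.2, 16, 0],
  [-1.2, 16, 0],
  [-1.2, 16, 0],
  [-0.9, 12, 0],
], roll=[0, 0, 0, 0, 0, 0, 0, 0, 0, 0, 0, 0], jaw=[1, 1, 1, 1, 1, 1, 1, 1, 1, 1, 1, 1])

```text
time: 12.4
position: [608.6, 41.3, 21.3]
tcp_rot: [0.707, -0.024, 0.706, 0.024]
ft_force: [1.9, -2.8, 2.0]
grip_width: 0.5
```

>>> apply_moves([
  [0, 0, 0],
  [0, 0, 40],
  [0, 0, 40],
  [-40, -20, 0],
  [-40, -20, 0],
  [-40, -20, 0],
  [-10, 0, 0],
], roll=[0, 0, 0, 0, 0, 0, 0], jaw=[1, 1, 1, -0.8, -0.8, -0.8, -0.8])

```text
time: 13.28
position: [474.3, -19.8, 100.6]
tcp_rot: [0.705, -0.022, 0.709, 0.023]
ft_force: [0.3, -0.2, 0.7]
grip_width: 32.5
```

```bash
python3 - <<'E'
from h import *
s=cap('side','s3.png');t=cap('top','t3.png');caps();p=r.sense()['position'];print(p,fx(p))
cv2.imwrite('pics/v3.png',cv2.cvtColor(np.hstack([cv2.resize(s[100:325,220:520],(400,300)),cv2.resize(t[140:290,200:400],(400,300))]),cv2.COLOR_RGB2BGR))
E
```

```text
[478.58764098 -19.60632944 101.04921047] (np.float64(-139.00570343352786), np.float64(-154.89847114312886))
```

View pics/v3.png

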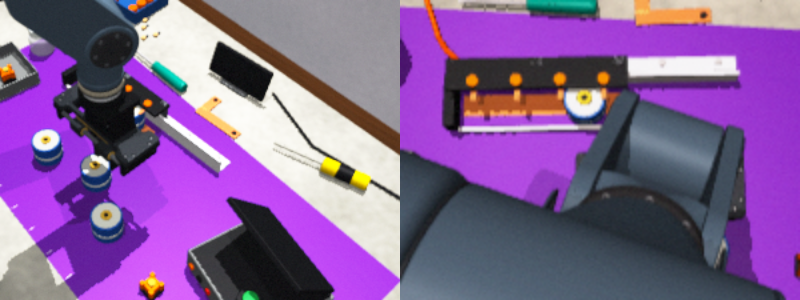

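The first capacitor is upright in the bay at about y = -60, and the other three have not moved. Next, the one at (465,10).

>>> apply_moves([
  [-7, 15, 0],
  [-6.6, 14.6, 0],
  [0, 0, 0],
  [0, 0, -25],
  [0, 0, -25],
  [0, 0, -18],
  [0, 0, -10],
  [0, 0, 0],
  [0, 0, 0],
  [0, 0, 0],
  [0, 0, 0],
  [0, 0, 0],
], roll=[0, 0, 0, 0, 0, 0, 0, 0, 0, 0, 0, 0], jaw=[-0.8, -0.8, -0.8, -0.8, -0.8, -0.8, -0.8, -0.8, 1, 1, 1, 1])

```text
time: 14.92
position: [464.9, 10.1, 23.6]
tcp_rot: [0.707, -0.023, 0.706, 0.023]
ft_force: [-0.7, 0.4, 5.6]
grip_width: 57.3
```

>>> apply_moves([
  [0, 0, 28],
  [0, 0, 28],
  [0, 0, 29],
  [37, -8.5, 0],
  [37, -8.5, 0],
  [37, -8.5, 0],
  [38, -8.5, 0],
  [0, 0, 0],
  [0, 0, -30],
  [0, 0, -30],
  [0, 0, -16],
  [0, 0, -8],
], roll=[0, 0, 0, 0, 0, 0, 0, 0, 0, 0, 0, 0], jaw=[1, 1, 1, 1, 1, 1, 1, 1, 1, 1, 1, 1])

```text
time: 16.42
position: [612.3, -23.7, 23.3]
tcp_rot: [0.706, -0.023, 0.708, 0.024]
ft_force: [-8.7, 1.7, 33.6]
grip_width: 57.6
```

>>> apply_moves([
  [0, 0, 1],
  [0, 0, 0],
  [0, 0, 0],
  [0, 0, 0],
  [0, 0, 30],
  [0, 0, 28],
  [2.3, -30, 0],
  [2.3, -30, 0],
  [0, 0, 0],
  [0, 0, 0],
  [0, 0, -30],
  [0, 0, -30],
], roll=[0, 0, 0, 0, 0, 0, 0, 0, 0, 0, 0, 0], jaw=[-0.8, -0.8, -0.8, -0.8, -0.8, -0.8, 1, 1, 1, 1, 1, 1])

```text
time: 17.92
position: [618.3, -82.6, 22.8]
tcp_rot: [0.707, -0.024, 0.706, 0.024]
ft_force: [0.1, 0.0, -0.3]
grip_width: 26.0
```

>>> apply_moves([
  [-1.2, 16, 0],
  [-1.2, 16, 0],
  [-1.2, 16, 0],
  [-1.2, 16, 0],
  [-1.2, 16, 0],
  [-1.2, 16, 0],
  [-1.2, 16, 0],
  [-0.9, 12, 0],
  [0, 0, 0],
  [0, 0, 40],
  [0, 0, 40],
  [-40, 0, 0],
], roll=[0, 0, 0, 0, 0, 0, 0, 0, 0, 0, 0, 0], jaw=[1, 1, 1, 1, 1, 1, 1, 1, 1, 1, 1, -0.8])

```text
time: 19.42
position: [572.9, 40.0, 105.9]
tcp_rot: [0.71, -0.024, 0.703, 0.023]
ft_force: [-0.6, -0.6, -0.9]
grip_width: 4.9
```

>>> apply_moves([
  [-40, 25, 0],
  [-40, 25, 0],
  [-30, 25, 0],
], roll=[0, 0, 0], jaw=[-0.8, -0.8, -0.8])

```text
time: 19.8
position: [454.9, 116.1, 102.6]
tcp_rot: [0.705, -0.023, 0.709, 0.023]
ft_force: [-0.0, 0.3, 0.5]
grip_width: 32.6
```

```bash
python3 - <<'E'
from h import *
s=cap('side','s4.png');t=cap('top','t4.png');caps();p=r.sense()['position'];print(p,fx(p))
cv2.imwrite('pics/v4.png',cv2.cvtColor(np.hstack([cv2.resize(s[100:325,220:520],(400,300)),cv2.resize(t[140:290,200:400],(400,300))]),cv2.COLOR_RGB2BGR))
E
```

```text
cap [193. 232.] [180, 219, 25, 34, 374] [475.  333.7] fix [-115.5  197.7]
cap [353. 264.] [344, 254, 20, 21, 311] [416.4 -90.7] fix [-206.5 -221. ]
[455.23097606 116.3843205  102.61763411] (np.float64(-151.8604599801243), np.float64(-17.51671870924806))
```

View pics/v4.png

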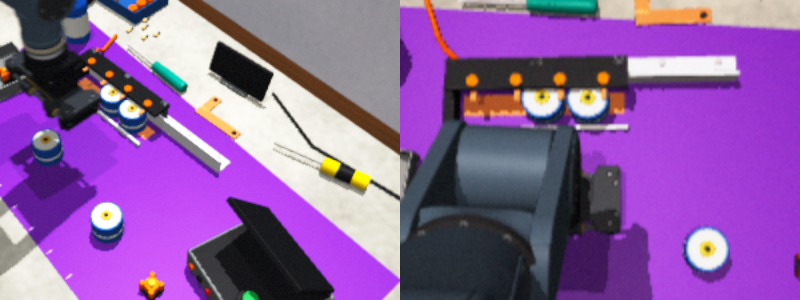

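Two capacitors stand in the bay and touch. Now the third, at (427,121.5).

>>> apply_moves([
  [-14, 2.5, 0],
  [-14.4, 2.6, 0],
  [0, 0, 0],
  [0, 0, -25],
  [0, 0, -25],
  [0, 0, -18],
  [0, 0, -10],
  [0, 0, 0],
  [0, 0, 0],
  [0, 0, 0],
  [0, 0, 0],
  [0, 0, 0],
], roll=[0, 0, 0, 0, 0, 0, 0, 0, 0, 0, 0, 0], jaw=[-0.8, -0.8, -0.8, -0.8, -0.8, -0.8, -0.8, -0.8, 1, 1, 1, 1])

```text
time: 21.45
position: [430.8, 120.3, 25.6]
tcp_rot: [0.707, -0.023, 0.706, 0.023]
ft_force: [-0.0, 1.9, 5.2]
grip_width: 57.5
```

>>> apply_moves([
  [0, 0, 28],
  [0, 0, 28],
  [0, 0, 29],
  [31, -24.5, 0],
  [31, -24.5, 0],
  [31, -24, 0],
  [31, -24, 0],
  [31, -24, 0],
  [32.6, -24.8, 0],
  [0, 0, 0],
  [0, 0, -30],
  [0, 0, -30],
], roll=[0, 0, 0, 0, 0, 0, 0, 0, 0, 0, 0, 0], jaw=[1, 1, 1, 1, 1, 1, 1, 1, 1, 1, 1, 1])

```text
time: 22.95
position: [616.7, -25.1, 49.2]
tcp_rot: [0.706, -0.023, 0.707, 0.024]
ft_force: [-0.6, -0.6, -1.2]
grip_width: 57.3
```

>>> apply_moves([
  [0, 0, -16],
  [0, 0, -8],
  [0, 0, 0],
  [0, 0, 0],
  [0, 0, 0],
  [0, 0, 0],
  [0, 0, 30],
  [0, 0, 28],
  [0.3, -30, 0],
  [0.3, -30, 0],
  [0, 0, 0],
  [0, 0, 0],
], roll=[0, 0, 0, 0, 0, 0, 0, 0, 0, 0, 0, 0], jaw=[1, 1, 1, -0.8, -0.8, -0.8, -0.8, -0.8, 1, 1, 1, 1])

```text
time: 24.45
position: [618.4, -85.2, 84.0]
tcp_rot: [0.707, -0.023, 0.707, 0.024]
ft_force: [-0.8, -0.4, -0.2]
grip_width: 46.1
```

>>> apply_moves([
  [0, 0, -30],
  [0, 0, -30],
  [-1.2, 16, 0],
  [-1.2, 16, 0],
  [-1.2, 16, 0],
  [-1.2, 16, 0],
  [-1.2, 16, 0],
  [-1.2, 16, 0],
  [-1.2, 16, 0],
  [-0.9, 12, 0],
  [0, 0, 0],
  [0, 0, 40],
], roll=[0, 0, 0, 0, 0, 0, 0, 0, 0, 0, 0, 0], jaw=[1, 1, 1, 1, 1, 1, 1, 1, 1, 1, 1, 1])

```text
time: 25.95
position: [606.2, 39.2, 61.3]
tcp_rot: [0.704, -0.023, 0.71, 0.024]
ft_force: [0.8, -0.1, 0.1]
grip_width: 0.2
```

>>> apply_moves([
  [0, 0, 40],
  [-42, -22, 0],
  [-42, -22, 0],
  [-42, -22, 0],
  [-42, -22, 0],
], roll=[0, 0, 0, 0, 0], jaw=[1, -0.8, -0.8, -0.8, -0.8])

```text
time: 26.58
position: [439.9, -49.9, 104.1]
tcp_rot: [0.707, -0.023, 0.707, 0.024]
ft_force: [0.8, -0.5, -0.0]
grip_width: 32.4
```

```bash
python3 - <<'E'
from h import *
s=cap('side','s5.png');t=cap('top','t5.png');caps();p=r.sense()['position'];print(p,fx(p))
cv2.imwrite('pics/v5.png',cv2.cvtColor(np.hstack([cv2.resize(s[100:325,220:520],(400,300)),cv2.resize(t[140:290,200:400],(400,300))]),cv2.COLOR_RGB2BGR))
E
```

```text
[438.8264751  -49.63675619 103.9678035 ] (np.float64(-180.95358845895223), np.float64(-181.78995277714674))
```

View pics/v5.png

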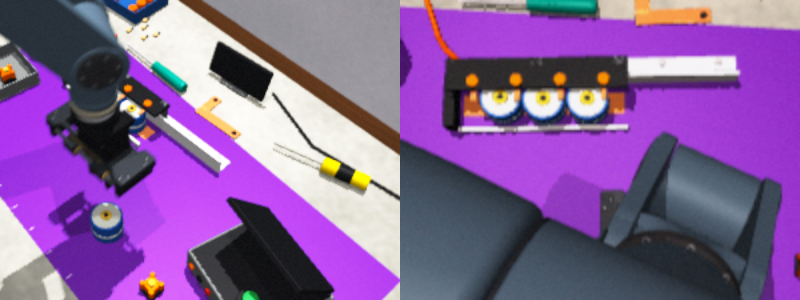

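Three are in a tight row. Last capacitor next, at (416.4,-90.7), which has not moved.

>>> apply_moves([
  [-11, -20, 0],
  [-11.4, -21, 0],
  [0, 0, 0],
  [0, 0, -25],
  [0, 0, -25],
  [0, 0, -18],
  [0, 0, -11],
  [0, 0, 0],
  [0, 0, 0],
  [0, 0, 0],
  [0, 0, 0],
  [0, 0, 0],
], roll=[0, 0, 0, 0, 0, 0, 0, 0, 0, 0, 0, 0], jaw=[-0.8, -0.8, -0.8, -0.8, -0.8, -0.8, -0.8, -0.8, 1, 1, 1, 1])

```text
time: 28.22
position: [419.1, -90.7, 25.6]
tcp_rot: [0.707, -0.023, 0.706, 0.023]
ft_force: [0.1, 1.2, 5.0]
grip_width: 57.6
```

>>> apply_moves([
  [0, 0, 28],
  [0, 0, 28],
  [0, 0, 29],
  [33, 11, 0],
  [33, 11, 0],
  [33, 11, 0],
  [33, 11, 0],
  [33, 11, 0],
  [33, 11.4, 0],
  [0, 0, 0],
  [0, 0, -30],
  [0, 0, -30],
], roll=[0, 0, 0, 0, 0, 0, 0, 0, 0, 0, 0, 0], jaw=[1, 1, 1, 1, 1, 1, 1, 1, 1, 1, 1, 1])

```text
time: 29.72
position: [615.6, -24.4, 49.2]
tcp_rot: [0.706, -0.023, 0.707, 0.024]
ft_force: [-0.4, -0.4, -3.0]
grip_width: 57.8
```

>>> apply_moves([
  [0, 0, -16],
  [0, 0, -8],
  [0, 0, 0],
  [0, 0, 0],
  [0, 0, 0],
  [0, 0, 0],
  [0, 0, 30],
  [0, 0, 28],
  [0.9, -30, 0],
  [0.9, -30, 0],
  [0, 0, 0],
  [0, 0, 0],
], roll=[0, 0, 0, 0, 0, 0, 0, 0, 0, 0, 0, 0], jaw=[1, 1, 1, -0.8, -0.8, -0.8, -0.8, -0.8, 1, 1, 1, 1])

```text
time: 31.22
position: [618.4, -83.7, 84.0]
tcp_rot: [0.706, -0.023, 0.707, 0.024]
ft_force: [-0.1, 0.3, -0.1]
grip_width: 46.0
```

>>> apply_moves([
  [0, 0, -30],
  [0, 0, -30],
  [-1.2, 16, 0],
  [-1.2, 16, 0],
  [-1.2, 16, 0],
  [-1.1, 14, 0],
  [-1.1, 14, 0],
  [-0.8, 10, 0],
  [-0.3, 4, 0],
], roll=[0, 0, 0, 0, 0, 0, 0, 0, 0], jaw=[1, 1, 1, 1, 1, 1, 1, 1, 1])

```text
time: 32.35
position: [612.1, 5.9, 24.2]
tcp_rot: [0.707, -0.024, 0.707, 0.023]
ft_force: [1.3, -4.1, 0.1]
grip_width: 0.3
```

```bash
python3 - <<'E'
from h import *
s=r.sense();print(s['position'],fx(s['position']),s['ft_force'])
s=cap('side','s6.png')
cv2.imwrite('pics/v6.png',cv2.cvtColor(cv2.resize(s[130:250,260:420],(640,480),interpolation=cv2.INTER_CUBIC),cv2.COLOR_RGB2BGR))
E
```

```text
[612.12770382   5.94558528  24.2260656 ] (np.float64(-3.898898181954084), np.float64(-139.66692808239495)) [ 1.2725763  -4.11121667  0.1392088 ]
```

View pics/v6.png

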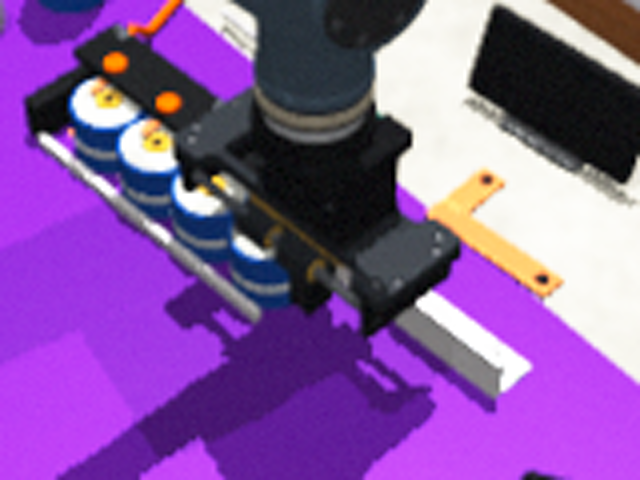

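The whole row is moving together, with about 8 mm left to the end stop. I'll take small steps until the stop is felt.

>>> apply_moves([
  [-0.2, 3, 0],
  [-0.2, 3, 0],
  [0, 0, 0],
], roll=[0, 0, 0], jaw=[1, 1, 1])

```text
time: 32.78
position: [611.5, 11.7, 24.0]
tcp_rot: [0.707, -0.023, 0.707, 0.023]
ft_force: [-0.4, -3.9, 0.7]
grip_width: 0.4
```

>>> apply_moves([
  [-0.1, 1, 0],
  [0, 1, 0],
  [0, 0, 0],
], roll=[0, 0, 0], jaw=[1, 1, 1])

```text
time: 33.15
position: [611.4, 13.8, 24.0]
tcp_rot: [0.707, -0.023, 0.707, 0.023]
ft_force: [0.8, -5.0, 0.7]
grip_width: 0.5
```

>>> apply_moves([
  [-0.1, 1.5, 0],
  [0, 0, 0],
], roll=[0, 0], jaw=[1, 1])

```text
time: 33.4
position: [611.2, 15.4, 24.0]
tcp_rot: [0.707, -0.023, 0.707, 0.024]
ft_force: [0.3, -2.7, 0.4]
grip_width: 0.6
```

>>> apply_moves([
  [-0.1, 1.5, 0],
  [0, 0, 0],
], roll=[0, 0], jaw=[1, 1])

```text
time: 33.65
position: [611.1, 16.9, 24.0]
tcp_rot: [0.707, -0.023, 0.707, 0.024]
ft_force: [-0.3, -4.6, 0.1]
grip_width: 0.3
```

>>> apply_moves([
  [-0.1, 1.5, 0],
  [0, 0, 0],
], roll=[0, 0], jaw=[1, 1])

```text
time: 33.9
position: [611.0, 18.4, 24.0]
tcp_rot: [0.707, -0.023, 0.707, 0.024]
ft_force: [0.7, -3.9, 0.5]
grip_width: 0.2
```

>>> apply_moves([
  [-0.1, 1.5, 0],
  [0, 0, 0],
], roll=[0, 0], jaw=[1, 1])

```text
time: 34.15
position: [611.3, 19.0, 24.1]
tcp_rot: [0.707, -0.024, 0.707, 0.023]
ft_force: [1.3, -7.0, 0.2]
grip_width: 0.3
```

>>> apply_moves([
  [0, 0.7, 0],
  [0, 0, 0],
], roll=[0, 0], jaw=[1, 1])

```text
time: 34.4
position: [611.5, 19.1, 24.1]
tcp_rot: [0.707, -0.024, 0.706, 0.023]
ft_force: [0.5, -8.5, 0.5]
grip_width: 0.8
```

The row is on the end stop: force rose to 8.5 N and y stalled at 19.1. Now back off and go to the display.

>>> apply_moves([
  [0.8, -10, 0],
  [0, 0, 45],
  [0, 0, 50],
  [0, 0, 55],
  [0, 0, 55],
  [-18.5, -47.5, 0],
  [-18.5, -47.5, 0],
  [-18.5, -47.5, 0],
  [-18.5, -47.5, 0],
  [-18.5, -47.5, 0],
  [-18.5, -47.5, 0],
  [-18.5, -47.5, 0],
], roll=[0, 0, 0, 0, 0, -7.5, -7.2, 0, 0, 0, 0, 0], jaw=[1, 1, 1, 1, 1, 1, 1, 1, 1, 1, 1, 1])

```text
time: 35.9
position: [481.5, -322.2, 228.7]
tcp_rot: [0.704, 0.068, 0.704, -0.066]
ft_force: [0.7, -0.2, 0.4]
grip_width: 0.7
```

```bash
python3 - <<'E'
from h import *
s=r.sense();print(s['position'],s['tcp_rot'])
t=cap('top','t7.png');s=cap('side','s7.png')
cv2.imwrite('pics/v7.png',cv2.cvtColor(np.hstack([cv2.resize(t[155:275,205:365],(400,300)),cv2.resize(s[180:360,300:540],(400,300))]),cv2.COLOR_RGB2BGR))
E
```

```text
[ 481.5463538  -322.20874003  228.73224115] [ 0.70387381  0.0680448   0.70395968 -0.06612369]
```

View pics/v7.png

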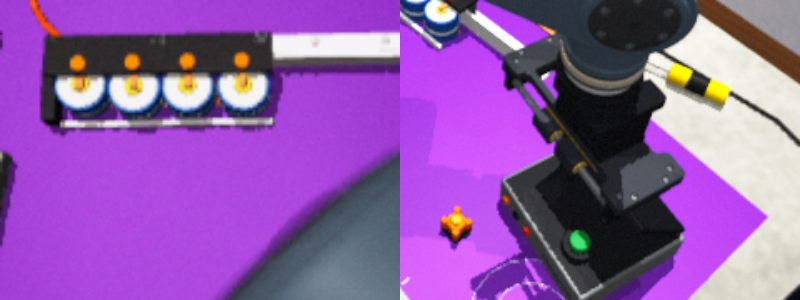

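All four capacitors stand under their contacts in a tight row. Now lower in front of the panel's free edge and push it up its arc.

>>> apply_moves([
  [0, 0, -40],
  [0, 0, -40],
  [9.8, -1.8, 0],
  [9.8, -1.8, 0],
  [9.8, -1.8, 0],
  [7.9, -1.4, 6],
  [7.9, -1.4, 6],
  [7.9, -1.4, 6],
], roll=[0, 0, 0, 0, 0, 0, 0, 0], jaw=[1, 1, 1, 1, 1, 1, 1, 1])

```text
time: 37.0
position: [534.3, -331.8, 169.6]
tcp_rot: [0.703, 0.066, 0.705, -0.067]
ft_force: [-5.5, 0.3, 1.9]
grip_width: 0.3
```

>>> apply_moves([
  [8.2, -1.5, 4],
  [8.2, -1.5, 4],
  [8.2, -1.5, 4],
  [8.2, -1.5, 2],
  [8.2, -1.5, 2],
  [8.2, -1.5, 2],
  [0, 0, 0],
], roll=[0, 0, 0, 0, 0, 0, 0], jaw=[1, 1, 1, 1, 1, 1, 1])

```text
time: 37.88
position: [586.1, -340.6, 184.8]
tcp_rot: [0.705, 0.067, 0.703, -0.067]
ft_force: [0.1, -0.4, -0.0]
grip_width: 0.4
```

>>> apply_moves([
  [7, -1.3, 0],
  [7, -1.3, 0],
  [7, -1.3, 0],
  [5, -0.9, 0],
  [5, -0.9, 0],
  [4.5, -0.8, 0],
  [0, 0, 0],
], roll=[0, 0, 0, 0, 0, 0, 0], jaw=[1, 1, 1, 1, 1, 1, 1])

```text
time: 38.75
position: [620.5, -347.1, 184.6]
tcp_rot: [0.704, 0.067, 0.704, -0.067]
ft_force: [-2.0, -0.2, -2.0]
grip_width: 0.4
```

>>> apply_moves([
  [-40, 7, 0],
  [-40, 40, 0],
  [-40, 50, 0],
  [-20, 55, 0],
  [0, 55, 0],
  [0, 55, 0],
], roll=[0, 0, 0, 0, 0, 0], jaw=[1, 1, 1, 1, 1, 1])

```text
time: 39.5
position: [483.4, -85.7, 186.5]
tcp_rot: [0.707, 0.067, 0.701, -0.068]
ft_force: [-0.1, -0.6, -0.9]
grip_width: 0.9
```

```bash
python3 - <<'E'
from h import *
t=cap('top','t8.png');s=cap('side','s8.png')
cv2.imwrite('pics/v8.png',cv2.cvtColor(np.hstack([cv2.resize(t[165:275,400:510],(400,400),interpolation=cv2.INTER_CUBIC),cv2.resize(s[225:365,350:490],(400,400),interpolation=cv2.INTER_CUBIC)]),cv2.COLOR_RGB2BGR))
E
```

```text
(no output)
```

View pics/v8.png

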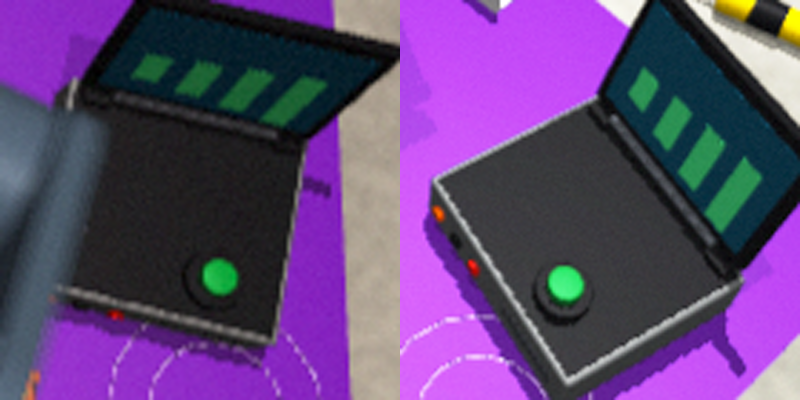

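The display is up past vertical, with its screen visible. The crop cut off the free corners, so I'll crop again around them.

```bash
python3 - <<'E'
from h import *
t=cv2.imread('pics/t8.png');s=cv2.imread('pics/s8.png')
cv2.imwrite('pics/v9.png',np.hstack([cv2.resize(t[155:215,420:520],(800,480),interpolation=cv2.INTER_CUBIC)[:, :400*2:2].repeat(1,1) if 0 else cv2.resize(t[150:230,425:515],(396,352),interpolation=cv2.INTER_CUBIC),cv2.resize(s[215:325,410:510],(400,440),interpolation=cv2.INTER_CUBIC)[:352]]))
E
```

```text
(no output)
```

View pics/v9.png

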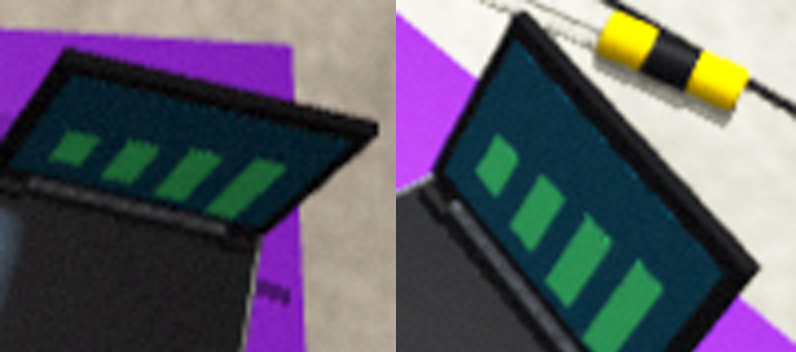

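Free-edge corners are at crop (66,49) and (378,124) in the top view, and (520,12) and (758,266) in the side view. Now triangulate the panel angle.

```bash
python3 - <<'E'
from h import *
np.set_printoptions(precision=1,suppress=True)
T=lambda u,v:(425+u/4.4-.4,150+v/4.4-.4);S=lambda u,v:(410+(u-396)/4-.4,215+v/4-.4)
xc=np.array([.984,-.178]);yc=np.array([.178,.984]);h=np.array([612.6,-346.7])
def rep(l,a,b):
    p,e=tri(a,b);d=p[:2]-h;u,w=d@xc,p[2]-66;print(l,p,'err',round(float(e),1),'u,y,w',np.round([u,d@yc,w],1),'ang',round(90+np.degrees(np.arctan2(u,w)),1));return np.array([u,w])
rep('backR',T(378,124),S(758,266));rep('backL',T(66,49),S(520,12))
rep('frontR',T(375,137),S(748,272))
T=lambda u,v:(400+u/3.636-.4,165+v/3.636-.4);S=lambda u,v:(350+(u-400)/2.857-.4,225+v/2.857-.4)
# green bars: pixel-accurate lowest/highest corners by mask
for n,off,sz in(('t8',(430,165),(70,55)),('s8',(420,240),(75,80))):
    im=cv2.imread(f'pics/{n}.png');m=cv2.inRange(cv2.cvtColor(im,cv2.COLOR_BGR2HSV),(50,100,50),(80,255,255))
    k,l,st,ce=cv2.connectedComponentsWithStats(m)
    for i in range(1,k):
        if st[i,4]>8 and off[0]<ce[i][0]<off[0]+sz[0] and off[1]<ce[i][1]<off[1]+sz[1]:
            c,_=cv2.findContours((l==i).astype(np.uint8),0,2);print(n,ce[i],st[i,4],cv2.boxPoints(cv2.minAreaRect(c[0])).tolist())
for nm,a,b in(('b4',((327,80),(297,135),(263,127),(290,75)),((762,177),(725,233),(707,215),(740,157))),):
    q=[rep(nm,T(*x),S(*y)) for x,y in zip(a,b)]
    for i,j in((0,1),(3,2)): d=q[i]-q[j];print('plane ang',90+np.degrees(np.arctan2(d[0],d[1])),np.hypot(*d))
rep('btn',T(220,277),S(566,284)); rep('hingeR',T(300,145),S(735,275))
E
```

```text
backR [ 627.3 -434.4  197.5] err 2.2 u,y,w [ 30.1 -83.7 131.5] ang 102.9
backL [ 658.5 -269.6  196.1] err 3.8 u,y,w [ 31.4  84.1 130.1] ang 103.6
frontR [ 620.7 -433.1  197.2] err 0.8 u,y,w [ 23.4 -83.6 131.2] ang 100.1
t8 [441.3 183.3] 54 [[435.8800048828125, 185.1600341796875], [441.52001953125, 177.64004516601562], [446.800048828125, 181.60003662109375], [441.1600341796875, 189.12002563476562]]
t8 [454.3 186.3] 76 [[447.50006103515625, 188.50003051757812], [456.50006103515625, 179.50003051757812], [461.00006103515625, 184.00003051757812], [452.00006103515625, 193.00003051757812]]
t8 [467.3 189.3] 96 [[459.00006103515625, 193.00003051757812], [470.50006103515625, 181.50003051757812], [475.00006103515625, 186.00003051757812], [463.50006103515625, 197.50003051757812]]
t8 [480.4 192.6] 109 [[471.50006103515625, 197.50001525878906], [485.00006103515625, 184.00001525878906], [489.00006103515625, 188.00001525878906], [475.50006103515625, 201.50001525878906]]
s8 [434.8 256.2] 88 [[428.2646789550781, 259.5588073730469], [434.7058410644531, 248.82351684570312], [441.3235168457031, 252.79409
[... 416 characters left out ...]
s8 [466.  292.9] 223 [[454.81622314453125, 300.50274658203125], [469.8216552734375, 279.87030029296875], [477.37298583984375, 285.3621826171875], [462.3675537109375, 305.99462890625]]
b4 [ 616.4 -406.2  149.2] err 3.0 u,y,w [ 14.3 -57.9  83.2] ang 99.8
b4 [ 591.4 -407.8   98.4] err 1.3 u,y,w [-10.  -63.9  32.4] ang 72.9
b4 [ 598.9 -388.9   86.5] err 1.9 u,y,w [ -6.  -44.   20.5] ang 73.8
b4 [ 621.5 -385.4  141.1] err 1.2 u,y,w [ 15.6 -36.5  75.1] ang 101.7
plane ang 115.57613113400478 56.35799823547446
plane ang 111.55434044911357 58.67763168348774
btn [ 489.5 -358.8   75.4] err 1.7 u,y,w [-119.   -33.8    9.4] ang 4.5
hingeR [ 593.8 -426.8   58.4] err 1.4 u,y,w [ -4.3 -82.2  -7.6] ang -60.6
```

The panel is at about 100°: the triangulated corners give 99–100 and the finger contact gives 99–100. It needs about 10 mm more at the same height.

>>> apply_moves([
  [0, -55, 0],
  [0, -55, 0],
  [20, -55, 0],
  [40, -50, -1],
  [40, -40, -1],
  [36, -6.5, 0],
  [4, -0.7, 0],
  [3, -0.5, 0],
  [3, -0.5, 0],
  [0, 0, 0],
], roll=[0, 0, 0, 0, 0, 0, 0, 0, 0, 0], jaw=[1, 1, 1, 1, 1, 1, 1, 1, 1, 1])

```text
time: 40.85
position: [624.8, -347.9, 183.1]
tcp_rot: [0.703, 0.067, 0.705, -0.067]
ft_force: [-1.9, 0.3, 0.0]
grip_width: -0.0
```

>>> apply_moves([
  [2.4, -0.4, 0],
  [2.4, -0.4, 0],
  [0, 0, 0],
  [0, 0, 0],
], roll=[0, 0, 0, 0], jaw=[1, 1, 1, 1])

```text
time: 41.35
position: [630.6, -348.9, 182.7]
tcp_rot: [0.704, 0.067, 0.704, -0.067]
ft_force: [-3.4, 0.1, -1.5]
grip_width: 0.2
```

>>> apply_moves([
  [-40, 7, 0],
  [-40, 40, 0],
  [-40, 50, 0],
  [-20, 55, 0],
  [0, 55, 0],
  [0, 55, 0],
  [0, 0, 0],
], roll=[0, 0, 0, 0, 0, 0, 0], jaw=[1, 1, 1, 1, 1, 1, 1])

```text
time: 42.22
position: [493.0, -85.0, 184.1]
tcp_rot: [0.706, 0.066, 0.703, -0.065]
ft_force: [-0.1, -0.9, -0.1]
grip_width: 0.2
```

```bash
python3 - <<'E'
from h import *
t=cv2.cvtColor(cap('top','t9.png'),cv2.COLOR_RGB2BGR);s=cv2.cvtColor(cap('side','s9.png'),cv2.COLOR_RGB2BGR)
cv2.imwrite('pics/v10.png',np.hstack([cv2.resize(t[150:230,425:515],(396,352),interpolation=cv2.INTER_CUBIC),cv2.resize(s[215:325,410:510],(400,440),interpolation=cv2.INTER_CUBIC)[:352]]))
E
```

```text
(no output)
```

View pics/v10.png

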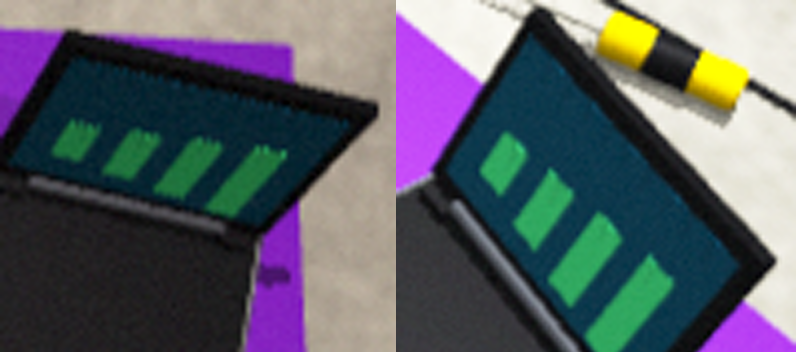

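Free-edge corners are now at crop (68,31) and (379,103) in the top view, and (540,8) and (776,260) in the side view.

```bash
python3 - <<'E'
from h import *
T=lambda u,v:(425+u/4.4-.4,150+v/4.4-.4);S=lambda u,v:(410+(u-396)/4-.4,215+v/4-.4)
xc=np.array([.984,-.178]);h=np.array([612.6,-346.7])
for l,a,b in(('backR0',(378,124),(758,266)),('backL0',(66,49),(520,12)),('backR',(379,103),(776,260)),('backL',(68,31),(540,8)),('frontR',(376,117),(765,267))):
    p,e=tri(T(*a),S(*b));d=(p[:2]-h)@xc;print(l,np.round(p,1),round(e,1),'u,w',round(d,1),round(p[2]-66,1),90+np.degrees(np.arctan2(d,p[2]-66)))
# button
for n in('t9','s9'):
    im=cv2.imread(f'pics/{n}.png');m=cv2.inRange(cv2.cvtColor(im,cv2.COLOR_BGR2HSV),(50,120,60),(75,255,255))
    k,l,st,ce=cv2.connectedComponentsWithStats(m)
    for i in range(1,k):
        if 60<st[i,4]<170 : print(n,ce[i],st[i].tolist())
E
```

```text
backR0 [ 627.3 -434.4  197.5] 2.2 u,w 30.1 131.5 102.89027346323677
backL0 [ 658.5 -269.6  196.1] 3.8 u,w 31.4 130.1 103.56389816227741
backR [ 639.9 -437.4  193.1] 3.3 u,w 43.1 127.1 108.71200657118439
backL [ 670.9 -272.6  191.7] 2.3 u,w 44.2 125.7 109.38016079800101
frontR [ 632.7 -436.1  192.6] 2.1 u,w 35.7 126.6 105.75417827944646
t9 [454.48648649 184.55405405] [449, 180, 12, 11, 74]
t9 [467.27173913 187.76086957] [460, 182, 15, 13, 92]
t9 [480.40677966 190.73728814] [473, 183, 17, 16, 118]
t9 [460.06976744 240.68604651] [455, 236, 11, 11, 86]
s9 [436.47126437 255.35632184] [431, 249, 11, 14, 87]
s9 [446.46031746 267.01587302] [440, 258, 14, 19, 126]
s9 [407.39215686 324.33333333] [401, 318, 14, 14, 153]
s9 [544.9        387.42857143] [540, 383, 10, 10, 70]
```

The display measures 104.8° from the back corners, 105.8° from the front corner and 104.6° from the finger contact, so it is set. Now the start button at (489,-359).

>>> apply_moves([
  [-1, -55, 0],
  [-1, -55, 0],
  [-1, -55, 0],
  [-1, -55, 0],
  [0, -54, 0],
  [0, 0, -35],
  [0, 0, -35],
  [0, 0, -18],
  [0, 0, 0],
], roll=[0, 0, 0, 0, 0, 0, 0, 0, 0], jaw=[1, 1, 1, 1, 1, 1, 1, 1, 1])

```text
time: 43.45
position: [487.4, -363.0, 94.0]
tcp_rot: [0.704, 0.068, 0.704, -0.067]
ft_force: [0.7, 0.3, -0.1]
grip_width: 0.3
```

>>> apply_moves([
  [0, 0, -4],
  [0, 0, -3],
  [0, 0, -3],
  [0, 0, 0],
], roll=[0, 0, 0, 0], jaw=[1, 1, 1, 1])

```text
time: 43.95
position: [488.5, -362.7, 85.7]
tcp_rot: [0.704, 0.067, 0.703, -0.067]
ft_force: [-0.6, -0.4, 2.2]
grip_width: 0.4
```

>>> apply_moves([
  [0, 0, -2],
  [0, 0, -1.5],
  [0, 0, 0],
], roll=[0, 0, 0], jaw=[1, 1, 1])

```text
time: 44.32
position: [488.5, -362.8, 82.0]
tcp_rot: [0.704, 0.067, 0.703, -0.067]
ft_force: [1.4, 0.2, 5.7]
grip_width: 0.6
```

>>> apply_moves([
  [0, 0, -1.5],
  [0, 0, -1],
  [0, 0, 0],
], roll=[0, 0, 0], jaw=[1, 1, 1])

```text
time: 44.7
position: [488.5, -362.8, 81.2]
tcp_rot: [0.705, 0.067, 0.703, -0.068]
ft_force: [0.1, 1.1, 13.5]
grip_width: 0.2
```

The button bottomed out: 13.5 N with z stalled at 81.2. Release it and retract for a last check.

>>> apply_moves([
  [0, 0, 0],
  [0, 0, 20],
  [0, 0, 45],
  [0, 0, 45],
  [-10, 50, 10],
  [-10, 55, 0],
  [-10, 55, 0],
  [-20, 55, 0],
  [-20, 55, 0],
  [-10, 55, 0],
  [0, 0, 0],
], roll=[0, 0, 0, 0, 0, 0, 0, 0, 0, 0, 0], jaw=[1, 1, 1, 1, 1, 1, 1, 1, 1, 1, 1])

```text
time: 46.08
position: [404.2, -33.5, 198.3]
tcp_rot: [0.702, 0.066, 0.706, -0.065]
ft_force: [-0.1, -0.6, -0.6]
grip_width: 0.4
```

```bash
python3 - <<'E'
from h import *
t=cap('top','t10.png');s=cap('side','s10.png')
cv2.imwrite('pics/v11.png',cv2.cvtColor(np.hstack([cv2.resize(t[125:295,140:510],(480,400)),cv2.resize(s[60:380,220:476],(320,400))]),cv2.COLOR_RGB2BGR))
for n in('t10','s10'):
    im=cv2.imread(f'pics/{n}.png');m=cv2.inRange(cv2.cvtColor(im,cv2.COLOR_BGR2HSV),(50,120,60),(75,255,255))
    k,l,st,ce=cv2.connectedComponentsWithStats(m)
    print(n,[(np.round(ce[i],1).tolist()) for i in range(1,k) if 60<st[i,4]<170])
for i,y in enumerate((88,29.5,-29,-87.5)):
    X=np.r_[wd(0,y),50];print(i,np.round(proj('top',X)),np.round(proj('side',X)))
E
```

```text
t10 [[454.4, 184.7], [467.2, 187.7], [480.5, 190.6], [460.2, 240.6]]
s10 [[436.5, 255.3], [446.5, 267.0], [407.4, 324.2], [544.8, 387.4]]
0 [236. 188.] [284. 153.]
1 [258. 188.] [297. 163.]
2 [279. 188.] [310. 173.]
3 [301. 187.] [325. 185.]
```

View pics/v11.png

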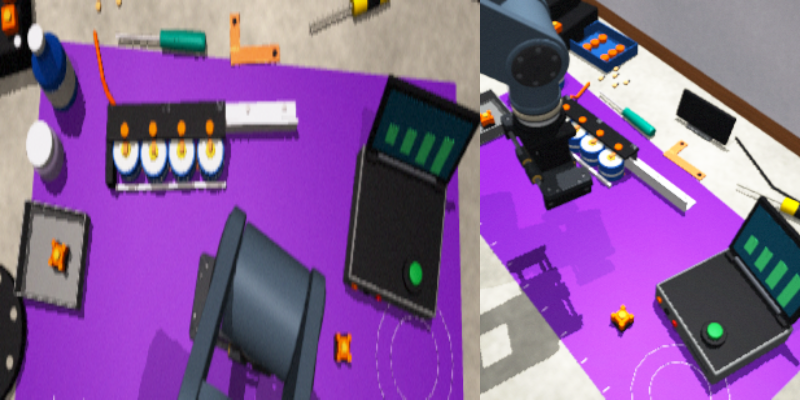

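All four capacitors sit tight under their contacts, and the display and the button (sprung back) are unchanged. The connector is in the tray and the bystanders are untouched. Handing in.

```bash
python3 -c "
from workcell import r
print(r.job_done())"
```

```text
the job is handed in; nothing more can be done
None
```

The job is handed in at about 46 s of the 210 s allowed, and the last pictures show everything in place; no verdict was reported.

- **Connector:** the orange lane connector is upright in the grey tray.
- **Capacitors:** all four were carried to the lane before the bay mouth, then pushed along the fence into one row. The push ended against the stop (force rose to 8.5 N and travel stalled). The last pictures show the row upright and tight, each capacitor under its contact. None was seen knocked aside.
- **Display:** it stands at about 105°: 104.6° from the finger contact, 104.8° from the back corners and 105.8° from the front corner. Its screen bars had not moved between setting it and the last picture.
- **Start button:** I pressed it last, until it bottomed out at 13.5 N, and released it. The pictures show it back up at its old position.

**Disagreements and hiccups:**
- **Screen bars:** a rough angle reading from the screen's green bars, taken at the first setting, came out 10–15° higher than the corner readings. I set it aside because its corner picks were poor.
- **Press on the bench:** one capacitor was set down a little too hard, with about 34 N on the wrist, under the limits.
- **Bystanders:** I checked these only by eye; they look where they were.

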